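# Wind the length gauge and hold its arm at the set mark

### The job

The return spring of the length gauge has run down, and a catch keeps its arm in until the spring is wound: wind the brass key clockwise, in several part turns, all the way to its stop. Then squeeze the black head so that its red lock button goes in, draw the arm out until the red pointer stands at the yellow mark on the scale, and finish holding it there, button still squeezed, against the spring. Leave the yellow mark, the oil can and the vee block where they are.

Things in the scene. Friction and masses are not known exactly. Their poses are not given: they have to be found in the camera images.
- gauge: The length gauge, bolted to the bench (fixed): dark foot plate 320 x 94 x 8 mm with a green spring housing (130 x 56 mm, top 58 mm above the bench) at one end. Origin on the bench under the gauge's centre line; its x axis is the way the arm draws out (roughly to the robot's right), z up, its -y side (scale and lock button) faces the robot. The housing spans x -137 to -7 mm, the plate x -145 to +175 mm and y -62 to +32 mm.
- key_grip (a point): Centre of the wing of the brass winding key, which stands on top of the green housing and turns about a vertical axis through this point. The wing is 46 mm long (along this point's x axis), 10 mm thick (along its y axis), 34 mm high (72 to 106 mm above the bench; this point is 90 mm above it).
- spring_key (a joint): Turn of the key in rad, growing clockwise seen from above (at 0 the wing lies along the gauge's x axis); starts at 0 to 0.5, the stop is at 2.9. It stays where it is let go. Turning takes about 0.1 Nm. Until it is past about 2.6 a catch stops the arm within its first 25 mm.
- head_grip (a point): Centre of the black head at the end of the arm, to be squeezed between the fingers across the gauge's y axis; 45 mm above the bench. The head is 50 mm long (along x), 30 mm wide (along y, faces at +-15 mm), from 20 to 66 mm above the bench, and the red lock button stands 6 mm proud of its -y face. Axes as the gauge's. It moves with the arm along the gauge's x axis only.
- stop_arm (a joint): How far the arm is drawn out, m: 0 home, 0.11 fully out. With the key wound and the button in, drawing takes about 2 to 5 N against the return spring, which pulls it home; with the button out a brake locks it where it is.
- lock_button (a joint): Travel of the red lock button (24 mm along x, 22 mm high, centred 45 mm above the bench, in the -y face of the head), m: 0 out, 0.005 fully in. Sprung, 5 to 7 N; in by 1 mm or more it frees the arm. Squeezing the head between two fingers with 15 to 30 N pushes it fully in.
- pointer (a point): Tip of the red pointer, a low bar (highest 25 mm above the bench next to the head, 17 mm further out) that reaches from under the head's centre over the scale, 43 mm to the gauge's -y side; moves with the arm. Axes as the gauge's.
- mark (a point): Inner tip of the yellow mark (8 mm wide, 18 mm high above the bench) on the white scale with 10 mm ticks. The pointer is at the mark when both have the same place along the gauge's x axis. Axes as the gauge's.
- set_mark (a joint): Place of the yellow mark, m: the value that stop_arm has when the pointer is at the mark. 0.05 to 0.095; stiff.
- oil_can: Blue oil can with a thin spout, 73 x 90 x 187 mm, bystander, stands at the back right; origin at its underside.
- vee_block: Steel vee block 50 x 60 x 36 mm, bystander; origin at its underside.

How it is judged:
On the way, in this order (a step that is already met when the one before it is completed fails the run):
1. the key is wound to its stop (value of joint spring_key above 2.7 rad), for 0.2 s.
2. the lock button is squeezed in by the fingers and the arm is being drawn out (value of joint lock_button above 0.0025 m and value of joint stop_arm above 0.01 m and contact force between the fingers and gauge above 2 N), for 0.1 s.
At the end, for the whole second after the job is handed in: The fingers hold the head with the lock button at least 2.5 mm in, the arm is still, the pointer is within 3 mm of the yellow mark along the scale, the mark is where it was (3 mm), and the key is wound to within 0.3 rad of its stop (value of joint spring_key above 2.6 rad and value of joint lock_button above 0.0025 m and contact force between the fingers and gauge above 2 N and x of pointer in the frame of mark between -0.003 and 0.003 m and velocity of joint stop_arm between -0.004 and 0.004 m/s and distance of mark from where it was at the start of the episode below 0.003 m); the arm keeps its last pose, push and grip.
It fails at once if the oil can or the vee block is pushed more than 20 mm (distance of any of oil_can, vee_block from where it was at the start of the episode above 0.02 m).
It also fails if it takes over 58 s, if anything falls off the work surface, if the arm or the gripper's body presses on something with over 40 N, if the wrist force passes 120 N, or if a joint passes its speed limit or range.

### The arm

A 6-joint arm with a two-finger parallel gripper is mounted at the origin on the work surface; the furniture and walls round the work are solid. World frame = base frame: x ahead of the robot, y to its left, z up, the work surface at z = 0. Lengths are in m, angles in rad, forces in N, time in s.
With the tool pointing down it reaches from about 0.325 to 0.9 m from the base axis. Payload 6.1 kg.
Tool frame: the origin (TCP) lies midway between the tips of the shut fingers; the grasp point (between the pads) lies 19 mm behind it; z points along the fingers, y is the line along which they close (so a half turn about z gives the same grasp; the last joint's range is limited). The gripper opens to 85 mm and grips with 20 to 120 N. Pads are 22 mm wide; open, the fingers measure 114 mm over their backs; the gripper's body (76 mm by 85 mm) begins 54 mm behind the grasp point. The pads swing forward as they close: fully open they stand 13 mm farther back than shut.
Start: joints at [1.199, 0.22, 1.526, -0, 1.395, -0.126], TCP at [0.152, 0.606, 0.231] pointing down, gripper open.
Joint ranges: [-2.98, 2.98], [-0.91, 2.08], [0.09, 2.57], [-1.24, 4.39], [0.2, 2.65], [-2.68, 2.68]. Speed limits (rad/s): [2.57, 2.57, 3.01, 3.14, 3.14, 3.14].

### API

Orientations are given as [roll, pitch, yaw] about the fixed x, y, z axes, in that order (R = Rz(yaw) Ry(pitch) Rx(roll)).
In Python, from plant import movep, move_l, set_joints, gripper_to, hold, inverse_kinematics, observe, get_image, get_calibration, Unreachable, job_done gives the robot as it stands. Calls block until the motion is done:
- movep(position, orientation): joint-space move of the TCP to a pose.
- move_l(position, feed=0.15, rotation=None, max_force=None): straight line of the TCP; rotation=None keeps the orientation; feed is the mean speed in m/s. With max_force (N) it stops when the force on the tool has changed by that much, and returns True; else False.
- set_joints(angles): joint-space move.
- gripper_to(opening, f_grip=None): finger opening in m; f_grip is the grip in N (None keeps the last); returns when the fingers have stopped.
- hold(seconds).
- inverse_kinematics(position, orientation): joint angles nearest the present ones, or None.
- observe(): the state.
- get_image(name): name is "side" or "top"; returns (picture, depth): 420x560x3 uint8, red, green, blue; 420x560 float32, m along the optical axis (not along the pixel's ray), 0 where there is no reading.
- get_calibration(name): a dict with "intrinsics" (3x3 intrinsics, pixels), "dist_coeffs" ([k1, k2, p1, p2, k3] as OpenCV has them; the pictures are not rectified), "world_from_camera" (4x4, takes a point from camera to world coordinates). Camera axes: x right, y down, z forward; pixel columns grow to the right and rows downward; lengths in m; the calibration is good to about 2 mm. A picture is of the moment at which its call begins. get_calibration takes no time and is no camera call.
A pose or a line that the arm cannot do raises Unreachable and nothing moves.
- job_done(): hands the job in; it is judged then, once.
The state is a dict: "time_s": time; "q": joint angles; "joint_velocities": joint speeds; "joint_torque": joint torques, N m; "eef_pos": TCP position; "tcp_rot": TCP orientation; "ft_force": force on the tool from outside, world axes, zero at the start; "torque": the same for the moment, N m; "opening": finger opening in m; "grasp_force": force on a finger pad.
Only numpy, scipy, OpenCV 4.12 (cv2) and the standard library are available. Lean on these libraries where they do the work, as an engineer would, in place of code of your own. Each camera call takes 0.05 s, during which the arm holds its last target. There are 200 camera calls.

## Working session

There is one attempt and no reset: what is moved stays moved. The work goes in short steps, each a Python script; the robot and the scene stay as the last script left them, time stands still between calls to the robot, and variables do not carry over. Pictures are saved under pics/ and viewed, at most 10 in all, crops included, and the job is handed in when it is done.

```bash
ls; mkdir -p pics
cat > h.py <<'E'
import numpy as np, cv2
from plant import *
def shot(name,fn=None):
    im,d=get_image(name)
    if fn: cv2.imwrite('pics/'+fn,im[:,:,::-1])
    return im,d
def pts(name,uv,depth=None,z=None):
    c=get_calibration(name);K=np.array(c['intrinsics'],float);D=np.array(c['dist_coeffs'],float);T=np.array(c['world_from_camera'],float)
    uv=np.asarray(uv,float).reshape(-1,1,2)
    n=cv2.undistortPoints(uv,K,D).reshape(-1,2)
    r=np.c_[n,np.ones(len(n))]
    if depth is not None:
        return (r*np.asarray(depth).reshape(-1,1))@T[:3,:3].T+T[:3,3]
    w=r@T[:3,:3].T
    return T[:3,3]+w*((z-T[2,3])/w[:,2:3])
def cloud(name,d):
    v,u=np.mgrid[0:d.shape[0],0:d.shape[1]]
    return pts(name,np.c_[u.ravel(),v.ravel()],d.ravel()).reshape(d.shape+(3,))
E
python3 - <<'E'
from h import *
a,_=shot('top','top0.png');b,_=shot('side','side0.png')
for n in('top','side'):print(n,np.round(get_calibration(n)['world_from_camera'],3).tolist())
o=observe();print(o)
E
```

```text
pics
top [[-0.026, -0.992, 0.121, 0.344], [-0.999, 0.024, -0.021, -0.1], [0.018, -0.122, -0.992, 0.98], [0.0, 0.0, 0.0, 1.0]]
side [[0.95, -0.22, 0.223, 0.224], [-0.312, -0.622, 0.718, -0.925], [-0.02, -0.752, -0.659, 0.856], [0.0, 0.0, 0.0, 1.0]]
{'time_s': 0.1, 'q': array([ 1.19889790e+00,  2.21141456e-01,  1.52753242e+00, -1.72084647e-05,
        1.39475493e+00, -1.26080228e-01]), 'joint_velocities': array([ 0.00120583,  0.00037959, -0.00263477, -0.00208284, -0.00088854,
       -0.0012424 ]), 'joint_torque': array([ 5.84269183e-04, -4.98240101e+01, -3.90544188e+01, -3.21135403e-04,
        5.69463708e-03, -3.37567414e-06]), 'eef_pos': array([0.15187894, 0.60566857, 0.23029337]), 'tcp_rot': array([-3.13976894e+00, -2.14087393e-04,  2.89577729e+00]), 'ft_force': array([-0.10081706, -0.4275998 ,  0.54200078]), 'torque': array([ 0.02911093, -0.01781858, -0.03118286]), 'grasp_force': 0.0, 'opening': 0.08549629860549378}
```

View pics/top0.png

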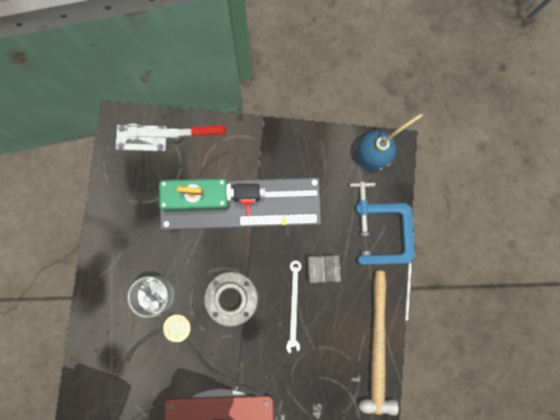

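View pics/side0.png

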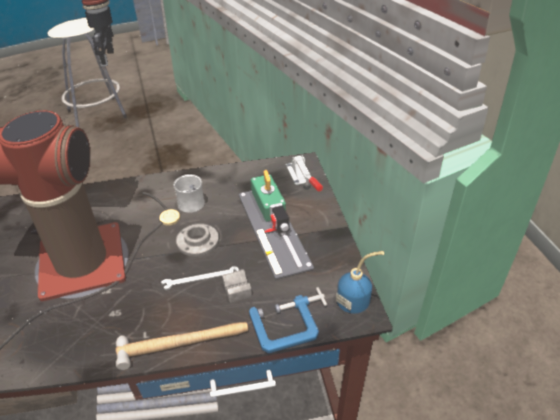

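Top view: green housing at about (193,194) with the brass wing at (190,190), black head (246,192), red pointer down to (248,215), yellow mark (285,221), oil can (378,150) and vee block (324,268). All are clear of the gauge.

```bash
cat > meas.py <<'E'
from h import *
def rect(mask,z,name='top'):
    cs,_=cv2.findContours(mask.astype(np.uint8),cv2.RETR_EXTERNAL,cv2.CHAIN_APPROX_NONE)
    c=max(cs,key=cv2.contourArea) ; p=pts(name,c.reshape(-1,2),z=z)[:,:2]
    r=cv2.minAreaRect((p*1000).astype(np.float32)); return np.round(r[0],1),np.round(r[1],1),round(r[2],1),cv2.boxPoints(r).round(1).tolist()
E
python3 - <<'E'
from meas import *
im,d=shot('top');hsv=cv2.cvtColor(im,cv2.COLOR_RGB2HSV);P=cloud('top',d)
H,S,V=[hsv[...,i].astype(int) for i in range(3)]
roi=np.zeros(d.shape,bool);roi[172:232,155:325]=1
g=roi&(H>45)&(H<90)&(S>110)&(V>50);y=roi&(H>15)&(H<35)&(S>130)&(V>120);r=roi&((H<8)|(H>172))&(S>130)&(V>90)
print('green z',np.percentile(P[g][:,2],[10,50,90]))
br=y.copy();br[:,240:]=0;ym=y.copy();ym[:,:240]=0
gm=cv2.morphologyEx((g|br).astype(np.uint8),cv2.MORPH_CLOSE,np.ones((15,15)))
print('housing',rect(gm>0,.058))
print('brass',br.sum(),np.percentile(P[br][:,2],[5,50,95]),rect(br,.106))
top=roi&(P[...,2]>.095)&(P[...,2]<.12);print('wing depth',top.sum(),P[top].mean(0),rect(top,.106))
print('mark',ym.sum(),P[ym].mean(0),rect(ym,.018))
v,u=np.nonzero(r);print('red',r.sum(),u.min(),u.max(),v.min(),v.max())
for vv in range(v.min(),v.max()+1):
    s=u[v==vv]; print(vv,s.min() if len(s) else '',s.max() if len(s) else '',end=';')
hd=roi&(P[...,2]>.06)&(P[...,2]<.075)&(V<70);hd[:,:228]=0;print('\nhead',hd.sum(),P[hd].mean(0),rect(hd,.066))
pl=roi&(d>0)&(P[...,2]>.003)&(P[...,2]<.014);print('plate',rect(cv2.morphologyEx((pl|g|br|ym|r|hd).astype(np.uint8),cv2.MORPH_CLOSE,np.ones((9,9)))>0,.008))
E
```

```text
green z [0.05592869 0.0579834  0.06006044]
housing (array([488.7,  38.3]), array([123.1,  52. ]), 89.9, [[462.5, -23.200000762939453], [514.5999755859375, -23.299999237060547], [514.7999877929688, 99.80000305175781], [462.79998779296875, 99.9000015258789]])
brass 134 [0.07682805 0.10451733 0.1079935 ] (array([486.4,  37.5]), array([44.2, 13.2]), 81.0, [[476.3999938964844, 16.799999237060547], [489.3999938964844, 14.699999809265137], [496.3999938964844, 58.29999923706055], [483.29998779296875, 60.400001525878906]])
wing depth 148 [0.49011466 0.03761137 0.10442758] (array([489.7,  37.4]), array([44.2, 11.1]), 83.8, [[481.79998779296875, 16.0], [492.79998779296875, 14.800000190734863], [497.5, 58.79999923706055], [486.5, 60.0]])
mark 8 [ 0.43415274 -0.1345264   0.0157315 ] (array([ 434.7, -134.7]), array([2. , 7.9]), 88.4, [[430.70001220703125, -135.60000610351562], [438.6000061035156, -135.8000030517578], [438.70001220703125, -133.8000030517578], [430.70001220703125, -133.60000610351562]])
red 75 241 252 200 214
200 241 251;201 241 252;202 241 252;203 242 251;204 246 248;205 246 248;206 246 248;207 246 249;208 246 249;209 246 248;210 246 248;211 246 248;212 247 248;213 247 248;214 247 247;
head 6 [ 0.47744677 -0.06372771  0.06296391] (array([475.8, -46.5]), array([0., 0.]), 0.0, [[475.79998779296875, -46.5], [475.79998779296875, -46.5], [475.79998779296875, -46.5], [475.79998779296875, -46.5]])
plate (array([479.3, -47.8]), array([339.4, 119.6]), 88.7, [[415.6000061035156, -216.10000610351562], [535.2000122070312, -218.89999389648438], [543.0999755859375, 120.5], [423.3999938964844, 123.19999694824219]])
```

Run:
```python
import cv2
a=cv2.imread('pics/top0.png')[165:240,150:330];cv2.imwrite('pics/c0.png',cv2.resize(a,None,fx=4.4,fy=4.4,interpolation=cv2.INTER_CUBIC))
```

```text
(no output)
```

View pics/c0.png

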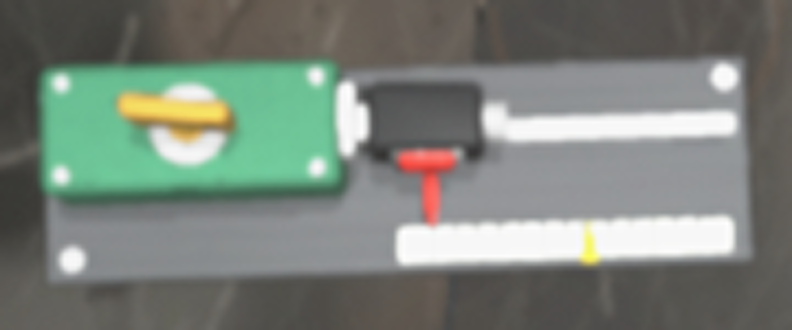

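```bash
cat >> h.py <<'E'
KX,KY,KZ=0.4885,0.0377,0.076
GY=-np.pi/2   # gauge x yaw
def w(a): return (a+np.pi)%(2*np.pi)-np.pi
def st(t=''):
    o=observe();print(t,'t',round(o['time_s'],2),'p',np.round(o['eef_pos'],4),'F',np.round(o['ft_force'],1),'M',np.round(o['torque'],2),'op',round(o['opening'],4),'gf',round(o['grasp_force'],1),'q6',round(o['q'][5],2),'yaw',round(o['tcp_rot'][2],3));return o
def R(yaw): return [np.pi,0,w(yaw)]
E
python3 - <<'E'
from h import *
y0=np.pi/2-.12
movep([KX,KY,.15],R(y0));st('above')
print(move_l([KX,KY,KZ],feed=.1,max_force=8));st('down')
gripper_to(0.0,40);st('grip')
for th in (.5,1.0,1.5):
    movep([KX,KY,KZ],R(np.pi/2-th));st(th)
shot('top','turn1.png')
E
```

```text
above t 2.52 p [0.4886 0.0384 0.1502] F [ 0.5  0.1 -0.4] M [ 0.01 -0.03 -0.01] op 0.0855 gf 0.0 q6 0.04 yaw 1.452
False
down t 3.41 p [0.489  0.0377 0.0765] F [ 0.5 -0.  -0.1] M [0.03 0.03 0.01] op 0.0854 gf 0.0 q6 0.04 yaw 1.451
grip t 4.08 p [0.49   0.0375 0.0764] F [ 4.8 -0.3 -3.7] M [-0.03 -0.64  0.01] op 0.0093 gf 45.3 q6 0.04 yaw 1.451
0.5 t 4.53 p [0.4893 0.0377 0.0764] F [ 3.8 -0.2 -0.7] M [ 0.14 -0.51 -0.03] op 0.0094 gf 45.7 q6 0.41 yaw 1.074
1.0 t 5.08 p [0.4887 0.0383 0.0764] F [1.8 5.4 4.3] M [ 1.   -0.08 -0.04] op 0.0095 gf 46.3 q6 0.91 yaw 0.575
1.5 t 5.63 p [0.4885 0.0392 0.0764] F [-0.7  9.   5.3] M [ 1.59 -0.03 -0.01] op 0.0094 gf 46.5 q6 1.41 yaw 0.074
```

Run:
```python
from h import *
KX,KY=.4895,.0400
gripper_to(.085);st('open')
move_l([KX,KY,.125],feed=.15)
# regrip half a turn back
th=1.5
o=observe();q=o['q'].copy();print(q)
movep([KX,KY,.125],R(np.pi/2-th+np.pi*.5));movep([KX,KY,.125],R(np.pi/2-th+np.pi));st('back')
shot('top','rot.png')
print(move_l([KX,KY,KZ],feed=.1,max_force=8));st('down')
gripper_to(0.0,40);st('grip')
```

```text
open t 6.4 p [0.4885 0.0376 0.076 ] F [-0.   0.3  0.1] M [-0.01  0.01 -0.05] op 0.0856 gf 0.0 q6 1.42 yaw 0.071
[-7.91797460e-02  4.40412639e-03  1.97099148e+00 -9.56348284e-05
  1.16537486e+00  1.42074578e+00]
back t 9.68 p [0.4895 0.04   0.125 ] F [ 1.2 -0.4 -0.7] M [-0.03  0.02 -0.  ] op 0.0848 gf 0.0 q6 -1.72 yaw -3.072
False
down t 10.37 p [0.4897 0.04   0.0762] F [0.2 1.1 0.4] M [-0.04 -0.04  0.02] op 0.0851 gf 0.0 q6 -1.72 yaw -3.071
grip t 11.04 p [0.4897 0.0395 0.0763] F [-1.1 -3.8  3.3] M [-0.6   0.2   0.09] op 0.0096 gf 40.6 q6 -1.72 yaw -3.071
```

Run:
```python
import cv2,numpy as np
a=[cv2.resize(cv2.imread('pics/'+f)[140:260,140:330],None,fx=2.1,fy=2.1,interpolation=cv2.INTER_CUBIC) for f in('turn1.png','rot.png')]
cv2.imwrite('pics/c1.png',np.hstack(a))
```

```text
(no output)
```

View pics/c1.png

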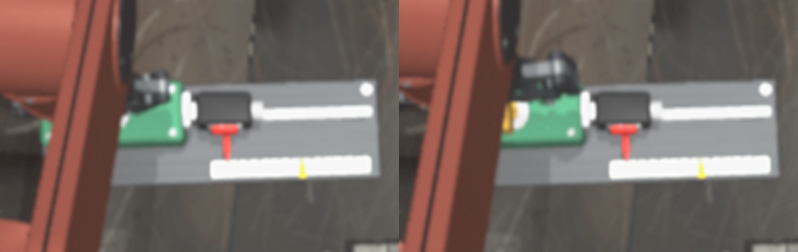

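The right pane shows the wing now lying across the housing (brass at about (510,117)), so the key did turn about 1.5 rad. I'll wind the rest to the stop.

Run:
```python
from h import *
KX,KY=.4897,.0392
for th in (2.0,2.5,2.8,2.9,2.97,3.04):
    movep([KX,KY,KZ],R(np.pi/2-th+np.pi));o=st(th)
    if abs(o['torque'][2])>.6: break
hold(.3);st('end')
```

```text
2.0 t 11.59 p [0.4898 0.0397 0.0763] F [-2.1  2.1  4.9] M [ 0.43  0.24 -0.04] op 0.0094 gf 41.0 q6 -1.23 yaw 2.715
2.5 t 12.14 p [0.49   0.0399 0.0763] F [0.2 5.6 5. ] M [ 1.    0.07 -0.01] op 0.0096 gf 41.0 q6 -0.73 yaw 2.217
2.8 t 12.53 p [0.4902 0.04   0.0763] F [1.  5.4 4. ] M [ 0.98 -0.13  0.  ] op 0.0097 gf 40.8 q6 -0.43 yaw 1.916
2.9 t 12.78 p [0.4904 0.04   0.0763] F [1.  6.2 4. ] M [ 1.04 -0.14  0.09] op 0.0096 gf 40.8 q6 -0.33 yaw 1.816
2.97 t 13.03 p [0.4903 0.04   0.0764] F [0.2 6.2 3.7] M [ 1.09 -0.13  1.18] op 0.0093 gf 58.6 q6 -0.26 yaw 1.749
end t 13.33 p [0.4903 0.04   0.0763] F [0.9 6.1 4.9] M [ 0.93 -0.13  1.23] op 0.0095 gf 58.4 q6 -0.26 yaw 1.749
```

Stop felt at a commanded 2.93 rad. I'll release, back off and measure the head, pointer and mark.

Run:
```python
from meas import *
KX,KY=.4897,.0392
movep([KX,KY,KZ],R(np.pi/2-2.91+np.pi))
gripper_to(.085);move_l([KX,KY,.16],feed=.2)
movep([.40,.20,.22],R(np.pi/2+.2));st()
im,d=shot('top','after.png');shot('side','after_s.png')
hsv=cv2.cvtColor(im,cv2.COLOR_RGB2HSV);P=cloud('top',d)
H,S,V=[hsv[...,i].astype(int) for i in range(3)]
roi=np.zeros(d.shape,bool);roi[172:232,155:325]=1
y=roi&(H>15)&(H<38)&(S>70)&(V>110);r=roi&((H<8)|(H>172))&(S>90)&(V>90)
br=y.copy();br[:,240:]=0;ym=y.copy();ym[:,:240]=0
print('brass',br.sum(),rect(br,.106))
def wc(m,lo,hi):  # saturation-weighted centroid rows lo..hi
    m=m.copy();m[:lo]=0;m[hi+1:]=0;v,u=np.nonzero(m);k=S[m];return [(u*k).sum()/k.sum(),(v*k).sum()/k.sum()]
v,u=np.nonzero(ym);print('mark px',u.min(),u.max(),v.min(),v.max());m=wc(ym,0,400);mk=pts('top',[m],z=.018)[0]
p=wc(r,208,215);pp=pts('top',[p],z=.017)[0]
b=wc(r,199,203);bb=pts('top',[b],z=.056)[0]
print('mark',m,mk,'ptr',p,pp,'btn',b,bb)
hm=roi&(V<75);hm[:,:229]=0;hm[:,264:]=0;hm[:183]=0;hm[204:]=0
hm=cv2.morphologyEx(hm.astype(np.uint8),cv2.MORPH_OPEN,np.ones((4,4)));print('head',rect(hm,.066))
z=P[184:199,232:262,2];print('head z',np.median(z))
# scale edges direction
s=roi&(S<40)&(V>190);s[:213]=0;s[:,:238]=0;print('scale',rect(s,.010))
```

```text
t 15.66 p [0.3997 0.1994 0.2186] F [ 0.4 -1.   0.7] M [0.02 0.   0.04] op 0.0851 gf 0.0 q6 0.09 yaw 1.771
brass 202 (array([485.5,  35.9]), array([19.4, 45.6]), 13.7, [[470.70001220703125, 55.79999923706055], [481.5, 11.399999618530273], [500.29998779296875, 16.0], [489.5, 60.400001525878906]])
mark px 282 285 217 225
mark [np.float64(283.4751908396947), np.float64(221.79503816793894)] [ 0.43509759 -0.13467345  0.018     ] ptr [np.float64(247.46349789915968), np.float64(210.91596638655463)] [ 0.45858572 -0.06398502  0.017     ] btn [np.float64(246.36050542323605), np.float64(201.23839874762385)] [ 0.47254414 -0.06369019  0.056     ]Traceback (most recent call last):
  File "<stdin>", line 20, in <module>
  File "meas.py", line 4, in rect
    c=max(cs,key=cv2.contourArea) ; p=pts(name,c.reshape(-1,2),z=z)[:,:2]
ValueError: max() iterable argument is empty
```

Run:
```python
import cv2,numpy as np
a=cv2.resize(cv2.imread('pics/after.png')[165:240,150:330],None,fx=4.2,fy=4.2,interpolation=cv2.INTER_CUBIC)
b=cv2.resize(cv2.imread('pics/after_s.png')[160:290,200:380],None,fx=2,fy=2,interpolation=cv2.INTER_CUBIC)
c=np.zeros((a.shape[0]+b.shape[0],a.shape[1],3),np.uint8);c[:a.shape[0]]=a;c[a.shape[0]:,:b.shape[1]]=b
cv2.imwrite('pics/c2.png',c)
```

```text
(no output)
```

View pics/c2.png

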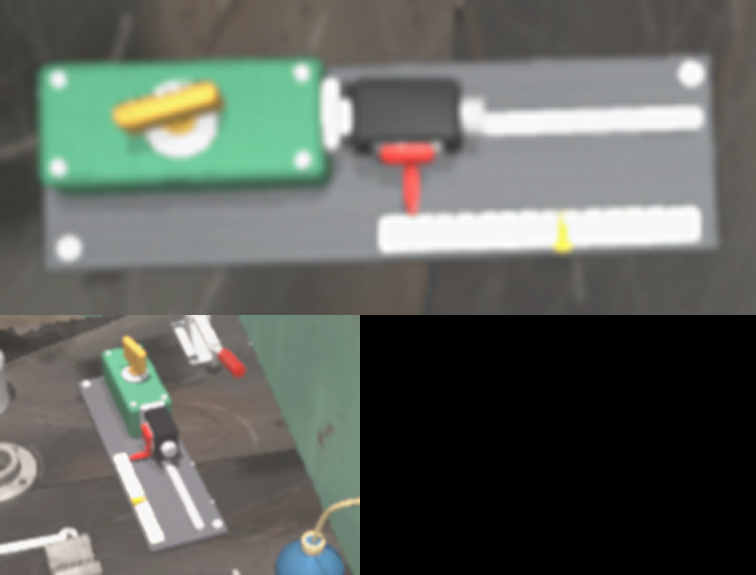

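Key now lies at about 2.9 rad (wing tilted the other way, crop (167,105)). Pointer tip is at about (247.5,214), the mark at (283.5,222), and the catch is still home. The draw should be about 71 mm. Next I'll squeeze the head and pull.

```bash
python3 - <<'E'
from meas import *
print('head rear edge x (expect ~.506):',pts('top',[[246.9,183.6]],z=.066)[0],'ends y',pts('top',[[233.3,190]],z=.066)[0][1],pts('top',[[260,190]],z=.066)[0][1])
yw=.008;e=np.array([np.sin(yw),-np.cos(yw),0])
h=np.array([.4905,-.064,.033])
gripper_to(.07)
movep(h+[0,0,.12],R(np.pi/2+yw))
print(move_l(h,feed=.12,max_force=8));st('down')
gripper_to(0.,30);st('grip')
print(move_l(h+.03*e,feed=.05,max_force=40));st('30');hold(.2)
im,d=shot('top','d30.png')
move_l(h+.0700*e,feed=.05,max_force=40);hold(.5);st('70')
im,d=shot('top','d70.png');shot('side','d70_s.png')
E
python3 - <<'E'
import cv2,numpy as np
a=[cv2.resize(cv2.imread('pics/d70.png')[165:240,190:330],None,fx=5,fy=5,interpolation=cv2.INTER_CUBIC),
cv2.resize(cv2.imread('pics/d70_s.png')[210:270,220:360],None,fx=5,fy=3.7,interpolation=cv2.INTER_CUBIC)]
cv2.imwrite('pics/c3.png',np.vstack(a)[:600])
E
```

```text
head rear edge x (expect ~.506): [ 0.50482125 -0.06574268  0.066     ] ends y -0.039845500568933455 -0.09024705955231756
False
down t 18.32 p [ 0.4913 -0.0641  0.0338] F [ 0.3 -0.5  0.4] M [ 0.01 -0.03  0.03] op 0.0698 gf 0.0 q6 -0.3 yaw 1.579
grip t 18.76 p [ 0.4911 -0.0642  0.0339] F [0.1 0.1 6.5] M [ 0.12  0.86 -0.02] op 0.0293 gf 33.1 q6 -0.3 yaw 1.579
False
30 t 19.51 p [ 0.4913 -0.0943  0.0339] F [0.1 1.1 6.6] M [ 0.15  0.83 -0.01] op 0.0296 gf 33.2 q6 -0.36 yaw 1.579
70 t 21.21 p [ 0.4916 -0.134   0.0339] F [0.2 2.4 7.2] M [ 0.28  0.81 -0.02] op 0.0296 gf 33.2 q6 -0.43 yaw 1.579
```

View pics/c3.png

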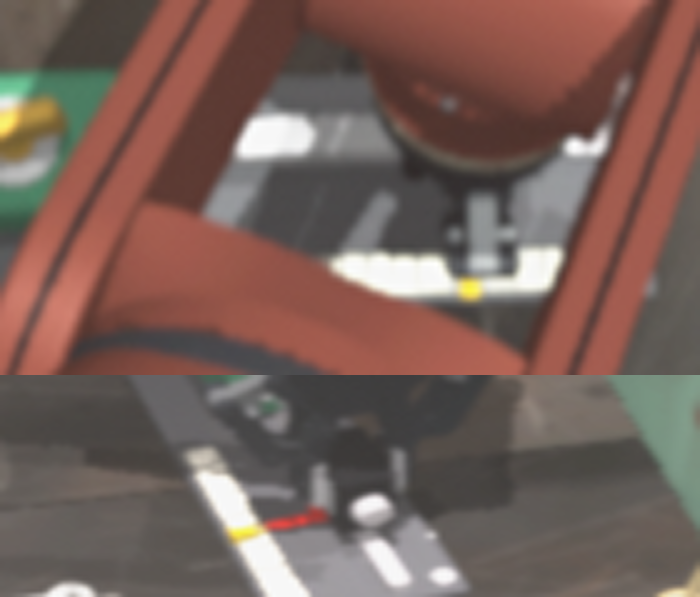

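The side crop shows the red pointer running into the yellow mark (tip about (265,525), mark (245,533)). I'll check that numerically with the side camera, using the before picture as reference.

```bash
cat > side.py <<'E'
from h import *
yw=.008;e=np.array([np.sin(yw),-np.cos(yw),0]);n=np.array([np.cos(yw),np.sin(yw),0])
o=np.array([.49,-.033,0])
def ana(im):
    hsv=cv2.cvtColor(im,cv2.COLOR_RGB2HSV).astype(int);H,S,V=hsv[...,0],hsv[...,1],hsv[...,2]
    roi=np.zeros(H.shape,bool);roi[215:265,255:300]=1
    out={}
    for k,m in(('ptr',roi&((H<8)|(H>172))&(S>110)&(V>90)),('mark',roi&(H>18)&(H<36)&(S>90)&(V>110))):
        v,u=np.nonzero(m);p=pts('side',np.c_[u,v],z=.017)-o
        gx,gy=p@e,p@n
        s=(gy<-.028)&(gy>-.045) if k=='ptr' else gy<-.03
        out[k]=(int(s.sum()),*np.round([(gx[s]*S[m][s]).sum()/S[m][s].sum()*1e3,gx[s].min()*1e3,gx[s].max()*1e3,gy[s].min()*1e3,gy[s].max()*1e3],1).tolist())
    return out
E
python3 - <<'E'
from side import *
for f in('side0','after_s','d70_s'):print(f,ana(cv2.imread(f'pics/{f}.png')[:,:,::-1].copy()))
st()
E
```

```text
side0 {'ptr': (12, 31.0, 26.7, 35.1, -39.9, -28.3), 'mark': (16, 103.5, 99.3, 107.9, -61.0, -48.0)}
after_s {'ptr': (12, 31.0, 26.7, 35.1, -39.9, -28.3), 'mark': (17, 103.3, 99.3, 107.9, -61.2, -48.0)}
d70_s {'ptr': (18, 101.0, 96.3, 105.7, -41.6, -28.3), 'mark': (21, 103.0, 98.5, 107.9, -61.2, -44.8)}
 t 21.31 p [ 0.4916 -0.134   0.0339] F [0.  1.7 7.8] M [ 0.22  0.83 -0.01] op 0.0296 gf 33.2 q6 -0.43 yaw 1.579
```

Run:
```python
from side import *
def grp(name,im,d,roi4):
    hsv=cv2.cvtColor(im,cv2.COLOR_RGB2HSV).astype(int);H,S,V=hsv[...,0],hsv[...,1],hsv[...,2]
    roi=np.zeros(H.shape,bool);a=roi4;roi[a[0]:a[1],a[2]:a[3]]=1
    for k,m in(('ptr',roi&((H<8)|(H>172))&(S>90)&(V>80)),('mark',roi&(H>18)&(H<38)&(S>60)&(V>100))):
        v,u=np.nonzero(m);p=pts(name,np.c_[u,v],z=.017)-o;q=pts(name,np.c_[u,v],d[m])-o
        for vv in np.unique(v):
            s=v==vv;ww=S[m][s];print(k,vv,u[s].min(),u[s].max(),'gx',round((p[s]@e*ww).sum()/ww.sum()*1e3,1),'gy',round((p[s]@n).mean()*1e3,1),'| depth gx,z',np.round([(q[s]@e).mean()*1e3,q[s][:,2].mean()*1e3],1))
im,d=shot('side');print('SIDE');grp('side',im,d,(230,265,255,300))
im=cv2.imread('pics/after.png')[:,:,::-1].copy();print('TOP before');grp('top',im,np.ones(im.shape[:2],np.float32),(204,232,240,325))
```

```text
SIDE
ptr 246 281 284 gx 94.4 gy -16.3 | depth gx,z [96.6 19.3]
ptr 247 280 284 gx 97.3 gy -18.5 | depth gx,z [95.4 15.1]
ptr 248 276 285 gx 99.2 gy -22.9 | depth gx,z [96.6 14.4]
ptr 249 273 284 gx 100.6 gy -28.4 | depth gx,z [98.7 15. ]
ptr 250 273 281 gx 102.4 gy -32.7 | depth gx,z [101.1  15.5]
ptr 251 274 278 gx 104.8 gy -36.0 | depth gx,z [102.7  14.6]
mark 250 271 271 gx 97.8 gy -46.0 | depth gx,z [91.9 10.8]
mark 251 265 272 gx 99.2 gy -52.5 | depth gx,z [96.5 14.4]
mark 252 265 272 gx 102.0 gy -53.5 | depth gx,z [101.9  16.8]
mark 253 265 271 gx 104.7 gy -55.6 | depth gx,z [102.8  14.9]
mark 254 266 269 gx 107.3 gy -57.7 | depth gx,z [103.7  13. ]
mark 255 266 267 gx 109.8 gy -60.8 | depth gx,z [101.6   8.2]
TOP before
ptr 204 245 249 gx 30.4 gy -17.8 | depth gx,z [ 29.1 -12.7]
ptr 205 246 249 gx 31.0 gy -19.9 | depth gx,z [ 30.1 -12.9]
ptr 206 246 249 gx 31.0 gy -21.8 | depth gx,z [ 30.  -13.2]
ptr 207 246 249 gx 31.0 gy -23.8 | depth gx,z [ 29.9 -13.4]
ptr 208 246 249 gx 30.9 gy -25.8 | depth gx,z [ 29.9 -13.7]
ptr 209 246 249 gx 30.8 gy -27.8 | depth gx,z [ 29.8 -13.9]
ptr
[... 214 characters left out ...]
pth gx,z [ 29.5 -14.9]
ptr 214 247 248 gx 30.6 gy -37.8 | depth gx,z [ 29.5 -15.1]
ptr 215 247 248 gx 30.6 gy -39.8 | depth gx,z [ 29.4 -15.4]
mark 217 283 283 gx 100.7 gy -46.1 | depth gx,z [101.8 -14.6]
mark 218 283 284 gx 101.4 gy -48.1 | depth gx,z [102.8 -14.8]
mark 219 283 284 gx 101.5 gy -50.1 | depth gx,z [102.7 -15.1]
mark 220 283 284 gx 101.4 gy -52.1 | depth gx,z [102.7 -15.3]
mark 221 283 284 gx 101.4 gy -54.0 | depth gx,z [102.6 -15.6]
mark 222 282 285 gx 101.3 gy -56.0 | depth gx,z [102.5 -15.8]
mark 223 282 285 gx 101.2 gy -58.0 | depth gx,z [102.5 -16.1]
mark 224 282 285 gx 101.2 gy -60.0 | depth gx,z [102.4 -16.3]
mark 225 283 284 gx 101.1 gy -62.0 | depth gx,z [102.3 -16.6]
```

The top view gives a draw of 70.6 mm, and the side view leans slightly higher. The arm is at 70.0 mm, so I'll nudge it 0.9 mm further and hand in.

Run:
```python
from side import *
h=np.array([.4905,-.064,.033])
move_l(h+.0709*e,feed=.01);hold(1.0);o=st('final')
im,_=shot('side');print(ana(im),np.abs(o['joint_velocities']).max())
job_done()
```

```text
final t 22.61 p [ 0.4916 -0.1347  0.0339] F [-0.7  2.4  7.4] M [ 0.36  0.81 -0.03] op 0.0296 gf 33.2 q6 -0.43 yaw 1.579
{'ptr': (16, 101.5, 97.1, 105.7, -41.6, -28.3), 'mark': (20, 103.1, 98.5, 107.9, -61.2, -45.8)} 0.0020605454595436835
the job is handed in; nothing more can be done
```

I handed the job in at 22.6 s: the key is wound to its stop and the head is squeezed at 33 N with the arm drawn 70.9 mm; the pointer measures within about 0.5 mm of the mark by the top camera and 1.6 mm by the side camera, and I have not seen the judge's verdict.

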